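Hold a refractory block in the sawing jig

ROBOT

A 6-joint arm with a two-finger parallel gripper is mounted at the origin on the work surface. World frame = base frame: x ahead of the robot, y to its left, z up, the work surface at z = 0. Lengths are in m, angles in rad, forces in N, time in s.
With the tool pointing down it reaches from about 0.325 to 0.775 m from the base axis. Payload 5.5 kg.
Tool frame: the origin (TCP) lies midway between the tips of the shut fingers; the grasp point (between the pads) lies arm.hold_point_z behind it (arm.hold_point_z is the distance from the TCP to the grasp point, in m); y points along the fingers, z is the direction in which the jaws open and shut, and the axes are right-handed (so a half turn about y gives the same grasp; the last joint's range is limited). The gripper opens to 85 mm and grips with 20 to 120 N. Pads are 22 mm wide; open, the fingers measure 114 mm over their backs; the gripper's body (76 mm by 85 mm) begins 54 mm behind the grasp point. The pads swing forward as they close: fully open they stand 13 mm farther back than shut.
Start: joints at [1.118, 0.091, 1.231, -0, 1.82, -0.057], TCP at [0.231, 0.554, 0.231] pointing down, gripper open.
Joint ranges: [-2.87, 2.87], [-0.86, 2.18], [0.17, 2.46], [-1.51, 4.65], [0.06, 2.69], [-2.65, 2.65]. Speed limits (rad/s): [2.57, 2.57, 3.01, 3.14, 3.14, 3.14].

INTERFACE

Orientations are given as a rotation vector (axis times angle).
In Python, from bench import arm, eyes, hand_in gives the robot as it stands. The module is installed in compiled form; this text tells all that it offers.
- The arm moves only by the tool arm_command, never from a script. Its argument "targets" is a list of rows, each an object of numbers: "tx", "ty", "tz": the shift along the tool's x, y, z each as a share of 150 mm, from -1 to 1; "wx", "wy", "wz": the turn, a rotation vector about the tool's x, y, z each as a share of 90 degrees, from -1 to 1; "hand": the opening, from 0 (shut) to 1 (fully open). In form: [{"tx": .., "ty": .., "tz": .., "wx": .., "wy": .., "wz": .., "hand": ..}, ...]. A call has 1 to 20 rows; each row is the pose to reach, as a shift and turn from the pose commanded when the call began, along the tool's axes at that moment; what a row does not reach only later rows make up. A row lasts 1/10 s, in which the tool goes at most 50 mm and 8.59 degrees, less where a joint would pass 70% of its speed; a pose out of reach is approached as far as the arm can. A call with a number of a shift or a turn outside -1 to 1 is refused whole. A call with a gripper value outside its range is refused whole. The fingers move at their own pace and stop on an object; the grip force is fixed at half the most. Time passes only in rows, so rows that repeat a pose let the fingers close. It gives the time, the measured TCP pose, the force and the opening at its end, in the units of the state.
- arm.sense(): the state, without advancing time (a new reading comes with each control period).
- eyes.get_image(name): name is "side" or "top"; returns a dict with "pixels" (384x512x3 uint8, red, green, blue), "fx", "fy", "cx", "cy" (pixels), "rvec" (rotation vector, rad) and "tvec" (3), from world to camera coordinates, as OpenCV has them. Camera axes: x right, y down, z forward; pixel columns grow to the right and rows downward; lengths in m; the calibration is good to about 2 mm. A picture is of the moment at which its call begins. There is no depth.
- hand_in(): hands the job in, once; it reports no verdict.
The state is a dict: "time_s": time; "qpos": joint angles; "qd": joint speeds; "effort": joint torques, N m; "eef_pos": TCP position; "tcp_rot": TCP orientation; "ft_force": force on the tool from outside, world axes, zero at the start; "wrist_torque": the same for the moment, N m; "grip_width": finger opening in m.
Only numpy, scipy, OpenCV 4.12 (cv2) and the standard library are available. Lean on these libraries where they do the work, as an engineer would, in place of code of your own. Each camera call takes 0.05 s, during which the arm holds its last target. There are 200 camera calls.

TASK

Get the bevelled refractory block ready for sawing. First press the jig's stop lever down until it snaps over and stays down by itself, which raises the end stop out of the bed; then set the block flat on the bed with its bevel facing away from the fence, its back flat against the fence and its end up against the raised stop. Finish while holding it there with one steady diagonal push of about 20 N, firmly into the fence and down onto the bed at once, without letting go, and leave the other things on the bench where they are.

Things in the scene. Friction and masses are not known exactly. Their poses are not given: they have to be found in the camera images.
- jig: Fixed sawing jig of aluminium and dark steel: a flat bed, a fence along its far (+x) side and a sprung stop lever at its +y end. Origin on the bench under the middle of the bed, z up. In this frame (mm) the well-seated block's centre lies at x = 20, y = 0, z = 65, its axes parallel to the jig's.
- jig_bed: The jig's flat, smooth aluminium bed (friction about 0.35, the fence too); origin and axes as the jig's. 140 mm along x (-70 to 70) by 220 mm along y (-110 to 110), top face at z = 40 mm. A slot 14 mm wide (x 10 to 24, from y = 20 to the +y end) houses the stop lever.
- jig_fence: The jig's straight upright steel fence; origin and axes as the jig's. 12 mm thick, as long as the bed; its working face is at x = 45 mm, faces -x (towards the robot) and reaches from z = 40 to z = 80 mm.
- stop_lever (a joint): Angle of the see-saw stop lever, rad: 0 = sprung up, stop sunk in the bed; 0.34 = fully down, stop raised. Pivot at jig x 17, y 90, z 30 mm, bar along y, tail beyond the +y end. About 5 N down on the pad starts it, resistance fades on the way, past about 0.24 it snaps over to 0.34 and stays there unaided; let go earlier it springs back up.
- lever_pad (a point): Middle of the top face of the square black rubber pad (32 x 32 mm) on the lever's tail, moving with it. Up: at jig x = 17, y = 167, z = 67; latched: jig x = 17, y = 175, z = 39. Press it downward from above.
- stop_face (a point): Top middle of the end stop's working face, moving with the lever. Lever up: sunk below the bed's top. Latched: at jig x = 17, y = 30, z = 55 mm; the stop is then 12 mm wide in x, stands 15 mm above the bed, and its face looks to jig -y.
- block: The workpiece: loose cream refractory block, about 0.25 kg, 50 (its x) by 60 (its y) by 50 mm high, upright on the bench. Origin under its centre. Its top -x edge is cut off by a 45 degree bevel, 18 mm wide and 18 mm high, along all its 60 mm; its +x face is the plain back for the fence. It can be gripped across its two end faces (+y, -y).
- block_mid (a point): Centre of the block, 25 mm above its underside; axes as the block's.
- block_bevel (a point): Middle of the block's bevelled face (16 mm to -x of the block's centre, 41 mm above its underside). The face's outward normal points half to -x and half up, so a push here towards +x and down presses block into fence and bed together.
- crucible: small white open crucible, 48 mm across, 45 mm high; origin under its centre; bystander
- crucible_big: larger white open crucible, 72 mm across, 60 mm high; origin under its centre; bystander
- jar: closed amber glass jar, 60 mm across, 85 mm high; origin under its centre; bystander
- tile: plain flat slab of the same cream refractory as the workpiece, 80 x 60 x 18 mm, no bevel; origin under its centre; bystander
- wrench: steel spanner lying on the bench, nearly 200 mm long; origin near its middle; bystander
Things that resemble listed ones, but are neither listed nor needed, are in the scene too. Of the things like the block, leave any that is blue; of the rest the larger one is meant.

How it is judged:
By the outcome, as a careful person would: the job done as asked, in the order asked, and still so for the second after the job is handed in, while the arm keeps its last pose, push and grip.
It also fails if it takes over 64 s, if anything falls off the work surface, if the arm or the gripper's body presses on something with over 40 N, if the wrist force passes 120 N, or if a joint passes its speed limit or range.

## Working session

There is one attempt and no reset: what is moved stays moved. The work goes in short steps, Python scripts to look and compute and a tool call to move; the robot and the scene stay as the last step left them, time stands still between calls to the robot, and variables do not carry over. Pictures are saved under pics/ and viewed, about 8 in all and at most 12, crops included, and the job is handed in when it is done.

Besides the shell and the picture viewer there is one more tool, called after "Request:" as name(argument=value, ...) on one line, values as JSON. arm_command: Moves the arm, as the interface text tells. Shift numbers are shares of 150 mm and turn numbers shares of 90 degrees, none past 1 either way. Its arguments: {"type":"object","properties":{"targets":{"type":"array"}},"required":["targets"]}

```bash
mkdir -p pics; cat > h.py <<'E'
import numpy as np, cv2
from scipy.spatial.transform import Rotation as R
from bench import arm, eyes, hand_in
def shot(n,f):
    d=eyes.get_image(n); cv2.imwrite(f'pics/{f}.png',d['pixels'][:,:,::-1]); np.save(f'pics/{f}.npy',d,allow_pickle=True); return d
def load(f): return np.load(f'pics/{f}.npy',allow_pickle=True).item()
def K(d): return np.array([[d['fx'],0,d['cx']],[0,d['fy'],d['cy']],[0,0,1.]])
def ray(d,uv):
    M=R.from_rotvec(d['rvec']).as_matrix(); c=-M.T@np.array(d['tvec'])
    r=M.T@np.linalg.inv(K(d))@np.array([uv[0],uv[1],1.]); return c,r
def plane(d,uv,z):
    c,r=ray(d,uv); return c+r*(z-c[2])/r[2]
def proj(d,p): return cv2.projectPoints(np.array(p,float).reshape(-1,3),np.array(d['rvec'],float),np.array(d['tvec'],float),K(d),None)[0].reshape(-1,2)
E
python3 - <<'E'
from h import *
a=shot('top','t0');b=shot('side','s0')
for d in(a,b): print(ray(d,(256,192)),d['fx'])
print(arm.sense(), arm.hold_point_z)
E
```

```text
(array([ 0.4148315 , -0.07939908,  1.38300841]), array([ 0.09872832,  0.01495084, -0.99519275])) 466.47422299707125
(array([ 0.34695604, -0.86406815,  0.74202446]), array([ 0.22805958,  0.72673   , -0.64796153])) 408.1467676263383
{'time_s': 0.1, 'qpos': array([ 1.11830585e+00,  9.18017702e-02,  1.23181289e+00, -6.36170972e-06,
        1.81982487e+00, -5.66574944e-02]), 'qd': array([ 0.0005926 , -0.00184935, -0.0014462 , -0.0007085 , -0.00032804,
        0.00115594]), 'effort': array([ 2.24637188e-03, -4.60216641e+01, -4.19218862e+01, -1.72434084e-04,
        1.06428779e-02, -1.41354806e-05]), 'eef_pos': array([0.23120625, 0.55336705, 0.23022628]), 'tcp_rot': array([-1.55019395,  0.31095927, -0.31023401]), 'ft_force': array([ 0.2886193 ,  0.11358775, -0.21377704]), 'wrist_torque': array([-0.00783878, -0.00675567, -0.00020637]), 'grip_width': 0.08518979196521602} 0.0187
```

View pics/t0.png

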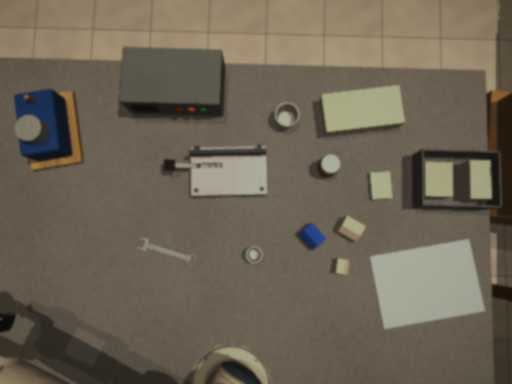

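View pics/s0.png

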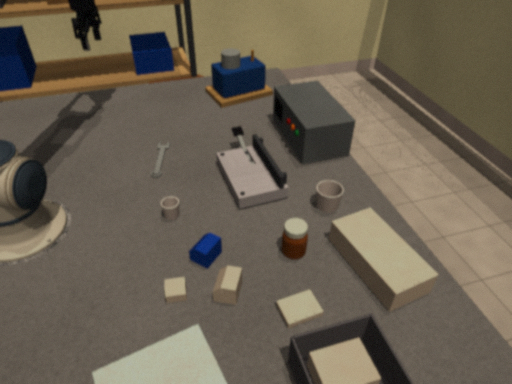

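The top view shows these candidates for the block: the cream bevelled one at (351,228), a blue one at (312,236), a small cream one at (342,266) and the flat tile at (380,186). I choose (351,228). The jig bed is at about (228,173) and the lever pad at (170,166). I'll check both in one close crop.

```bash
python3 - <<'E'
from h import *
a=cv2.imread('pics/t0.png');b=cv2.imread('pics/s0.png')
def c(i,x,y,w,h,s): return cv2.resize(i[y:y+h,x:x+w],None,fx=s,fy=s,interpolation=cv2.INTER_CUBIC)
top=np.hstack([c(a,325,205,50,37,8),c(b,205,260,50,37,8)])
bot=np.hstack([c(a,155,140,120,60,400/120),c(b,205,120,100,95,4)[:200+0]]) if 0 else np.hstack([c(a,155,138,120,80,400/120)[:266],c(b,205,118,100,80,4)[:266]])
cv2.imwrite('pics/c0.png',np.vstack([top,bot]))
d=load('t0')
for n,uv,z in[('block',(351,228),.05),('bedTL',(190,150),.04),('bedTR',(267,150),.04),('bedBL',(191,196),.04),('bedBR',(267,194),.04),('pad',(170,166),.067),('fL',(194,149),.08),('fR',(267,149),.08)]: print(n,plane(d,uv,z).round(4))
E
```

```text
block [ 0.4522 -0.3326  0.05  ]
bedTL [0.6657 0.1376 0.04  ]
bedTR [ 0.6723 -0.0876  0.04  ]
bedBL [0.5309 0.1283 0.04  ]
bedBR [ 0.5432 -0.0912  0.04  ]
pad [0.6127 0.1881 0.067 ]
fL [0.6615 0.1199 0.08  ]
fR [ 0.6675 -0.0872  0.08  ]
```

View pics/c0.png

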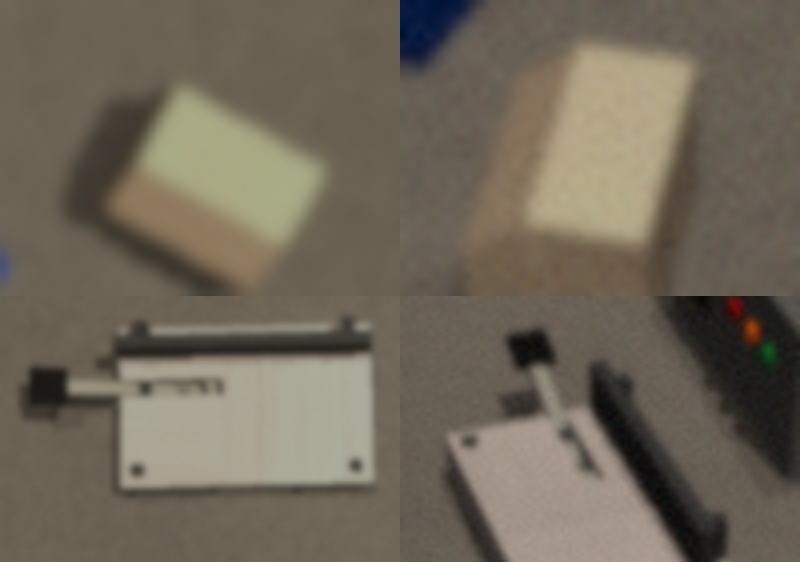

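The crop confirms it: the block's bevel is at its lower left in the top view, so it faces world -x, +y. The lever bar and pad are at the +y end, and the fence is on the far side. Next I'll measure with masks.

```bash
python3 - <<'E'
from h import *
d=load('t0'); im=d['pixels'].astype(int); S=6
def sub(x,y,w,h):return cv2.resize(im[y:y+h,x:x+w].astype(np.uint8),None,fx=S,fy=S,interpolation=cv2.INTER_CUBIC)
def world(c,x,y,z): return np.array([plane(d,((u+.5)/S-.5+x,(v+.5)/S-.5+y),z) for u,v in c])
# bed front edge & ends
s=sub(180,135,100,75); g=s.mean(2); m=(g>128).astype(np.uint8)
m=cv2.morphologyEx(m,cv2.MORPH_OPEN,np.ones((15,15)))
m=cv2.morphologyEx(m,cv2.MORPH_CLOSE,np.ones((31,31)))
cs=max(cv2.findContours(m,0,2)[0],key=cv2.contourArea)
w=world(cs[:,0],180,135,.04)[:,:2]
r=cv2.minAreaRect((w*1000).astype(np.float32)); print('bed',r,(cv2.boxPoints(r)).round(1).tolist())
# block top face
s=sub(325,205,50,45).astype(int); print(s[18*6,25*6], s[28*6,20*6], s[5,5])
for nm,th in(('all',None),('top',1)):
  g=s.mean(2)
  gr=s[...,1]
  m=((s[...,0]-s[...,2]>28)&(g>95)) if th is None else (gr>140)
  m=cv2.morphologyEx(m.astype(np.uint8),cv2.MORPH_OPEN,np.ones((9,9)))
  c=max(cv2.findContours(m,0,2)[0],key=cv2.contourArea)
  w=world(c[:,0],325,205,.05)[:,:2]
  r=cv2.minAreaRect((w*1000).astype(np.float32)); print(nm,r,cv2.boxPoints(r).round(1).tolist())
# pad
s=sub(160,150,25,30).astype(int); m=(s.mean(2)<45).astype(np.uint8)
c=max(cv2.findContours(m,0,2)[0],key=cv2.contourArea); w=world(c[:,0],160,150,.067)[:,:2]
print('pad',cv2.minAreaRect((w*1000).astype(np.float32)))
st=arm.sense(); print(R.from_rotvec(st['tcp_rot']).as_matrix().round(3))
E
```

```text
bed ((593.6474609375, 37.77161407470703), (111.22096252441406, 252.85643005371094), 3.0898454189300537) [[531.2999877929688, 161.0], [544.9000244140625, -91.5], [656.0, -85.5], [642.4000244140625, 167.0]]
[170 171 133] [140 120  93] [111 101  87]
all ((451.6934509277344, -335.47882080078125), (62.89451599121094, 54.40907287597656), 61.56366729736328) [[412.79998779296875, -350.20001220703125], [460.6000061035156, -376.1000061035156], [490.6000061035156, -320.79998779296875], [442.70001220703125, -294.8999938964844]]
top ((459.26739501953125, -339.64544677734375), (59.19990539550781, 33.25711441040039), 61.835933685302734) [[430.6000061035156, -357.8999938964844], [460.0, -373.6000061035156], [487.8999938964844, -321.3999938964844], [458.6000061035156, -305.70001220703125]]
pad ((614.6185913085938, 190.14173889160156), (35.5691032409668, 31.94927406311035), 88.4647445678711)
[[ 0.923 -0.001  0.386]
 [-0.386 -0.002  0.923]
 [-0.    -1.    -0.002]]
```

```bash
cat >> h.py <<'E'
def Rt(yaw,tilt=0):
    """jaw axis (tool z) at yaw+90deg, tool y down; tilt leans the pointing direction to +x(yaw)"""
    c,s=np.cos(np.radians(yaw)),np.sin(np.radians(yaw))
    b=np.array([[c,0,-s],[s,0,c],[0,-1,0]])   # x fwd, y down, z left
    return b@R.from_euler('z',tilt,degrees=True).as_matrix()
def go(p,Rg,frm=None):
    st=arm.sense(); p0=st['eef_pos'] if frm is None else np.array(frm); R0=R.from_rotvec(st['tcp_rot']).as_matrix()
    t=R0.T@(np.array(p)-p0)/.15; w=R.from_matrix(R0.T@Rg).as_rotvec()/(np.pi/2)
    print('t',t.round(3),'w',w.round(3))
JO=None
E
python3 - <<'E'
from h import *
print(np.linalg.det(Rt(10,20)))
d=load('t0'); g=cv2.GaussianBlur(d['pixels'],(3,3),0).astype(float).mean(2)
def cross(prof,th=None):
    th=(prof.max()+prof.min())/2; i=np.where((prof[:-1]>th)!=(prof[1:]>th))[0]; i=i[-1]; return i+(prof[i]-th)/(prof[i]-prof[i+1])
fr=np.array([plane(d,(u,185+cross(g[185:201,u])),.04)[:2] for u in range(196,263)])
ry=np.array([plane(d,(255+cross(g[v,255:273]),v),.04)[:2] for v in range(160,190)])
ly=np.array([plane(d,(200-cross(g[v,200:182:-1]),v),.04)[:2] for v in range(172,192)])
L=[cv2.fitLine(x.astype(np.float32),cv2.DIST_HUBER,0,1e-4,1e-4).ravel() for x in(fr,ry,ly)]
for l in L: print(l.round(4),np.degrees(np.arctan2(l[1],l[0])))
y=L[0][:2]*np.sign(L[0][1]); x=np.array([y[1],-y[0]]); yaw=np.degrees(np.arctan2(-y[0],y[1]))
f=np.median(fr@x);a=np.median(ry@y);b=np.median(ly@y); print('yaw',yaw,'len',b-a)
o=x*(f+.07)+y*(a+b)/2; print('origin',o,'pad',o+x*.017+y*.167)
go((.615,.19,.13),Rt(yaw))
E
```

```text
0.9999999999999997
[ 0.0476 -0.9989  0.5396  0.0169] -87.27178
[ 0.9987  0.0504  0.5983 -0.0876] 2.8863688
[0.9989 0.0463 0.5813 0.1311] 2.6534843
yaw 2.7282143 len 0.2191962677374516
origin [0.60942977 0.02269227] pad [0.61846158 0.19031215]
t [ 3.295  0.67  -1.247] w [ 0.001 -0.282 -0.   ]
```

Request:
arm_command(targets=[{"tx":0.33,"tz":-0.13,"hand":0},{"tx":0.66,"tz":-0.27,"hand":0},{"tx":1,"tz":-0.4,"hand":0},{"tx":1,"tz":-0.4,"hand":0},{"tx":1,"tz":-0.4,"hand":0}])

```text
invalid input
```

Request:
arm_command(targets=[{"tx":0.33,"tz":-0.13,"hand":0},{"tx":0.66,"tz":-0.27,"hand":0},{"tx":1,"tz":-0.4,"hand":0},{"tx":1,"tz":-0.4,"hand":0},{"tx":1,"tz":-0.4,"hand":0}])

```text
invalid input
```

Request:
arm_command(targets=[{"tx":0.33,"tz":-0.13,"wy":-0.1,"hand":0},{"tx":0.66,"tz":-0.27,"wy":-0.19,"hand":0},{"tx":1,"tz":-0.4,"wy":-0.28,"hand":0},{"tx":1,"tz":-0.4,"wy":-0.28,"hand":0},{"tx":1,"tz":-0.4,"wy":-0.28,"hand":0}])

```text
invalid input
```

```bash
python3 - <<'E'
from h import *
s=arm.sense();print(s['time_s'],s['eef_pos'],s['qpos'].round(2)); go((.617,.191,.085),Rt(2.75))
E
```

```text
0.1 [0.23120625 0.55336705 0.23022628] [ 1.12  0.09  1.23 -0.    1.82 -0.06]
t [ 3.305  0.97  -1.236] w [ 0.001 -0.283 -0.   ]
```

Probably every row needs all of its fields, so I'll try that.

Request:
arm_command(targets=[{"tx":0.33,"ty":0,"tz":-0.13,"wx":0,"wy":0,"wz":0,"hand":0},{"tx":0.66,"ty":0,"tz":-0.27,"wx":0,"wy":0,"wz":0,"hand":0},{"tx":1,"ty":0,"tz":-0.4,"wx":0,"wy":0,"wz":0,"hand":0},{"tx":1,"ty":0,"tz":-0.4,"wx":0,"wy":0,"wz":0,"hand":0}])

```text
time_s: 0.5
eef_pos: [0.3496, 0.4372, 0.2309]
tcp_rot: [-1.549, 0.313, -0.315]
ft_force: [0.4, 0.4, -0.3]
grip_width: 0.0285
```

Request:
arm_command(targets=[{"tx":0.33,"ty":0,"tz":-0.13,"wx":0,"wy":0,"wz":0,"hand":0},{"tx":0.66,"ty":0,"tz":-0.27,"wx":0,"wy":0,"wz":0,"hand":0},{"tx":1,"ty":0,"tz":-0.4,"wx":0,"wy":0,"wz":0,"hand":0},{"tx":1,"ty":0,"tz":-0.4,"wx":0,"wy":0,"wz":0,"hand":0}])

```text
time_s: 0.9
eef_pos: [0.4645, 0.324, 0.2305]
tcp_rot: [-1.55, 0.314, -0.315]
ft_force: [-0.3, -0.6, -0.1]
grip_width: 0.0002
```

Request:
arm_command(targets=[{"tx":0.33,"ty":0,"tz":-0.13,"wx":0,"wy":-0.1,"wz":0,"hand":0},{"tx":0.66,"ty":0,"tz":-0.27,"wx":0,"wy":-0.19,"wz":0,"hand":0},{"tx":1,"ty":0,"tz":-0.4,"wx":0,"wy":-0.28,"wz":0,"hand":0},{"tx":1,"ty":0,"tz":-0.4,"wx":0,"wy":-0.28,"wz":0,"hand":0},{"tx":1,"ty":0,"tz":-0.4,"wx":0,"wy":-0.28,"wz":0,"hand":0},{"tx":1,"ty":0,"tz":-0.4,"wx":0,"wy":-0.28,"wz":0,"hand":0}])

```text
time_s: 1.5
eef_pos: [0.5767, 0.2148, 0.2307]
tcp_rot: [-1.57, -0.033, 0.035]
ft_force: [-0.2, 0.6, -0.8]
grip_width: 0.0001
```

```bash
python3 - <<'E'
from h import *
s=arm.sense();print(s['time_s'],s['eef_pos'],s['qpos'].round(2)); go((.617,.191,.085),Rt(2.75))
E
```

```text
1.5 [0.57673911 0.21475225 0.23065282] [ 0.3   0.13  1.19  0.    1.82 -1.31]
t [ 0.263  0.971 -0.17 ] w [-0.    -0.003 -0.001]
```

Request:
arm_command(targets=[{"tx":0.26,"ty":0.3,"tz":-0.17,"wx":0,"wy":0,"wz":0,"hand":0},{"tx":0.26,"ty":0.6,"tz":-0.17,"wx":0,"wy":0,"wz":0,"hand":0},{"tx":0.26,"ty":0.85,"tz":-0.17,"wx":0,"wy":0,"wz":0,"hand":0},{"tx":0.26,"ty":0.97,"tz":-0.17,"wx":0,"wy":0,"wz":0,"hand":0},{"tx":0.26,"ty":0.97,"tz":-0.17,"wx":0,"wy":0,"wz":0,"hand":0}])

```text
time_s: 2.0
eef_pos: [0.614, 0.1915, 0.081]
tcp_rot: [-1.572, -0.03, 0.042]
ft_force: [-0.4, -0.5, 1.0]
grip_width: -0.0001
```

Request:
arm_command(targets=[{"tx":0,"ty":0.06,"tz":0,"wx":0,"wy":0,"wz":0,"hand":0},{"tx":0,"ty":0.11,"tz":0,"wx":0,"wy":0,"wz":0,"hand":0},{"tx":0,"ty":0.15,"tz":0.01,"wx":0,"wy":0,"wz":0,"hand":0},{"tx":0,"ty":0.19,"tz":0.02,"wx":0,"wy":0,"wz":0,"hand":0},{"tx":0,"ty":0.22,"tz":0.03,"wx":0,"wy":0,"wz":0,"hand":0}])

```text
time_s: 2.5
eef_pos: [0.6178, 0.1956, 0.0541]
tcp_rot: [-1.569, -0.037, 0.033]
ft_force: [0.9, 0.6, 2.5]
grip_width: 0.0003
```

Request:
arm_command(targets=[{"tx":0,"ty":0.03,"tz":0.01,"wx":0,"wy":0,"wz":0,"hand":0},{"tx":0,"ty":0.06,"tz":0.02,"wx":0,"wy":0,"wz":0,"hand":0},{"tx":0,"ty":0.08,"tz":0.02,"wx":0,"wy":0,"wz":0,"hand":0},{"tx":0,"ty":0.09,"tz":0.02,"wx":0,"wy":0,"wz":0,"hand":0},{"tx":0,"ty":0.09,"tz":0.02,"wx":0,"wy":0,"wz":0,"hand":0}])

```text
time_s: 3.0
eef_pos: [0.6167, 0.1976, 0.0391]
tcp_rot: [-1.571, -0.034, 0.035]
ft_force: [0.5, 1.3, -0.3]
grip_width: -0.0001
```

Request:
arm_command(targets=[{"tx":0,"ty":-0.3,"tz":0,"wx":0,"wy":0,"wz":0,"hand":1},{"tx":0,"ty":-0.6,"tz":0,"wx":0,"wy":0,"wz":0,"hand":1},{"tx":0,"ty":-0.9,"tz":0,"wx":0,"wy":0,"wz":0,"hand":1},{"tx":-0.1,"ty":-1,"tz":-0.3,"wx":0,"wy":0,"wz":0,"hand":1},{"tx":-0.2,"ty":-1,"tz":-0.6,"wx":0,"wy":0,"wz":0,"hand":1},{"tx":-0.3,"ty":-1,"tz":-1,"wx":0,"wy":0,"wz":0,"hand":1}])

```text
time_s: 3.6
eef_pos: [0.5807, 0.0566, 0.1904]
tcp_rot: [-1.571, -0.038, 0.034]
ft_force: [1.7, -1.0, -0.4]
grip_width: 0.0844
```

Request:
arm_command(targets=[{"tx":-0.2,"ty":0,"tz":-0.3,"wx":0,"wy":0.1,"wz":0,"hand":1},{"tx":-0.4,"ty":0,"tz":-0.6,"wx":0,"wy":0.19,"wz":0,"hand":1},{"tx":-0.4,"ty":0,"tz":-1,"wx":0,"wy":0.28,"wz":0,"hand":1},{"tx":-0.4,"ty":0,"tz":-1,"wx":0,"wy":0.34,"wz":0,"hand":1},{"tx":-0.4,"ty":0,"tz":-1,"wx":0,"wy":0.34,"wz":0,"hand":1}])

```text
time_s: 4.1
eef_pos: [0.5271, -0.0977, 0.1891]
tcp_rot: [-1.536, 0.389, -0.389]
ft_force: [0.5, -0.4, -0.7]
grip_width: 0.0855
```

```bash
python3 - <<'E'
from h import *
a=shot('top','t1');b=shot('side','s1')
s=arm.sense();print(s['time_s'],s['eef_pos'],s['qpos'].round(2))
def c(d,x,y,w,h,k): return cv2.resize(d['pixels'][y:y+h,x:x+w,::-1],None,fx=k,fy=k,interpolation=cv2.INTER_CUBIC)
cv2.imwrite('pics/c1.png',np.hstack([c(a,155,138,100,80,4),c(b,205,118,100,80,4)]))
# block centre, gripper yaw
go((.4535,-.3365,.15),Rt(-28.2))
E
```

```text
4.2 [ 0.52753668 -0.09492346  0.18912598] [-0.24 -0.09  1.48  0.    1.75 -1.32]
t [ 0.321  0.26  -1.654] w [-0.     0.002 -0.   ]
```

View pics/c1.png

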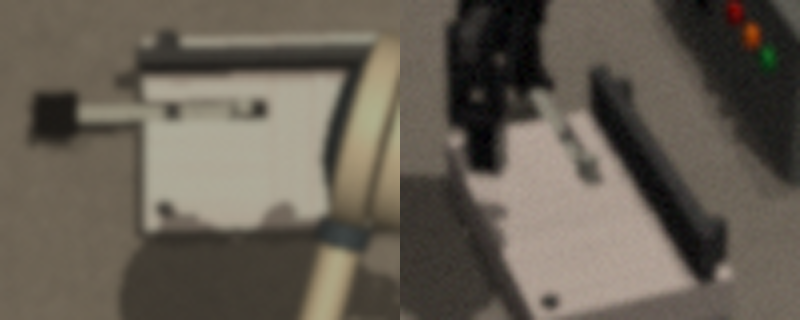

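The lever has latched: the pad is low with no separated shadow, and the stop stands raised at crop (257,107). Next is the block.

Request:
arm_command(targets=[{"tx":0.1,"ty":0,"tz":-0.3,"wx":0,"wy":0,"wz":0,"hand":1},{"tx":0.2,"ty":0,"tz":-0.6,"wx":0,"wy":0,"wz":0,"hand":1},{"tx":0.3,"ty":0,"tz":-0.95,"wx":0,"wy":0,"wz":0,"hand":1},{"tx":0.3,"ty":0,"tz":-0.95,"wx":0,"wy":0,"wz":0,"hand":1}])

```text
time_s: 4.6
eef_pos: [0.4993, -0.245, 0.1887]
tcp_rot: [-1.538, 0.386, -0.385]
ft_force: [-0.1, -0.0, -0.7]
grip_width: 0.0852
```

Request:
arm_command(targets=[{"tx":0.02,"ty":0.1,"tz":-0.3,"wx":0,"wy":0,"wz":0,"hand":1},{"tx":0.02,"ty":0.26,"tz":-0.6,"wx":0,"wy":0,"wz":0,"hand":1},{"tx":0.02,"ty":0.26,"tz":-0.7,"wx":0,"wy":0,"wz":0,"hand":1},{"tx":0.02,"ty":0.26,"tz":-0.7,"wx":0,"wy":0,"wz":0,"hand":1},{"tx":0.02,"ty":0.26,"tz":-0.7,"wx":0,"wy":0,"wz":0,"hand":1}])

```text
time_s: 5.1
eef_pos: [0.4546, -0.3347, 0.1511]
tcp_rot: [-1.536, 0.382, -0.384]
ft_force: [1.1, -0.4, 0.9]
grip_width: 0.0856
```

```bash
python3 - <<'E'
from h import *
s=arm.sense();print(s['time_s'],s['eef_pos'],s['qpos'].round(2))
go((.4535,-.3365,.013),Rt(-28.2))
b=shot('side','s2')
cv2.imwrite('pics/c2.png',cv2.resize(b['pixels'][170:310,140:300,::-1],None,fx=4,fy=4,interpolation=cv2.INTER_CUBIC))
E
```

```text
5.1 [ 0.45462434 -0.33465201  0.15110461] [-0.7  -0.01  1.47  0.    1.67 -1.78]
t [-0.002  0.921 -0.015] w [-0.001  0.002  0.001]
```

View pics/c2.png

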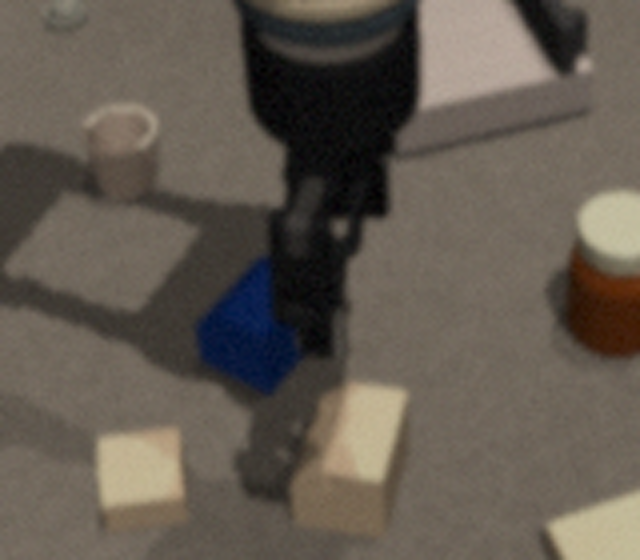

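The gripper is above the block and both fingers will clear the blue one, so I descend and grip.

Request:
arm_command(targets=[{"tx":0,"ty":0.2,"tz":-0.015,"wx":0,"wy":0,"wz":0,"hand":1},{"tx":0,"ty":0.4,"tz":-0.015,"wx":0,"wy":0,"wz":0,"hand":1},{"tx":0,"ty":0.6,"tz":-0.015,"wx":0,"wy":0,"wz":0,"hand":1},{"tx":0,"ty":0.75,"tz":-0.015,"wx":0,"wy":0,"wz":0,"hand":1},{"tx":0,"ty":0.87,"tz":-0.015,"wx":0,"wy":0,"wz":0,"hand":1},{"tx":0,"ty":0.92,"tz":-0.015,"wx":0,"wy":0,"wz":0,"hand":1},{"tx":0,"ty":0.92,"tz":-0.015,"wx":0,"wy":0,"wz":0,"hand":1}])

```text
time_s: 5.85
eef_pos: [0.4529, -0.3365, 0.0118]
tcp_rot: [-1.536, 0.383, -0.382]
ft_force: [0.4, 0.3, -1.0]
grip_width: 0.0857
```

Request:
arm_command(targets=[{"tx":0,"ty":0,"tz":0,"wx":0,"wy":0,"wz":0,"hand":0},{"tx":0,"ty":0,"tz":0,"wx":0,"wy":0,"wz":0,"hand":0},{"tx":0,"ty":0,"tz":0,"wx":0,"wy":0,"wz":0,"hand":0},{"tx":0,"ty":0,"tz":0,"wx":0,"wy":0,"wz":0,"hand":0},{"tx":0,"ty":0,"tz":0,"wx":0,"wy":0,"wz":0,"hand":0},{"tx":0,"ty":0,"tz":0,"wx":0,"wy":0,"wz":0,"hand":0}])

```text
time_s: 6.45
eef_pos: [0.4538, -0.3384, 0.0146]
tcp_rot: [-1.537, 0.381, -0.387]
ft_force: [1.9, 2.3, 6.1]
grip_width: 0.0593
```

Request:
arm_command(targets=[{"tx":0,"ty":-0.2,"tz":0,"wx":0,"wy":0,"wz":0,"hand":0},{"tx":0,"ty":-0.45,"tz":0,"wx":0,"wy":0,"wz":0,"hand":0},{"tx":0,"ty":-0.75,"tz":0,"wx":0,"wy":0,"wz":0,"hand":0},{"tx":0,"ty":-1,"tz":0,"wx":0,"wy":0,"wz":0,"hand":0},{"tx":0,"ty":-1,"tz":0,"wx":0,"wy":0,"wz":0,"hand":0}])

```text
time_s: 6.95
eef_pos: [0.4541, -0.3398, 0.1697]
tcp_rot: [-1.542, 0.377, -0.393]
ft_force: [0.5, -0.2, -3.4]
grip_width: 0.0592
```

```bash
cat >> h.py <<'E'
O=np.array([.6094,.0227]); YAW=2.75
def jig(x,y,z):
    c,s=np.cos(np.radians(YAW)),np.sin(np.radians(YAW)); return np.array([O[0]+(c*x-s*y)/1e3,O[1]+(s*x+c*y)/1e3,z/1e3])
def unjig(p):
    c,s=np.cos(np.radians(YAW)),np.sin(np.radians(YAW)); q=(np.array(p[:2])-O)*1e3; return np.array([c*q[0]+s*q[1],-s*q[0]+c*q[1],p[2]*1e3]).round(1)
E
python3 - <<'E'
from h import *
s=arm.sense();print(s['time_s'],s['eef_pos'],s['ft_force'],s['grip_width'],unjig(s['eef_pos']))
go(jig(17.4,-10,160),Rt(2.75))
E
```

```text
6.95 [ 0.45413852 -0.33975125  0.16973963] [ 0.47244864 -0.1735471  -3.36263555] 0.05921092843123424 [-172.5 -354.6  169.7]
t [-0.092  0.057  2.621] w [ 0.004 -0.343  0.006]
```

Request:
arm_command(targets=[{"tx":0,"ty":0,"tz":0.15,"wx":0,"wy":0,"wz":0,"hand":0},{"tx":0,"ty":0,"tz":0.4,"wx":0,"wy":0,"wz":0,"hand":0},{"tx":0,"ty":0,"tz":0.7,"wx":0,"wy":0,"wz":0,"hand":0},{"tx":0,"ty":0,"tz":0.95,"wx":0,"wy":0,"wz":0,"hand":0}])

```text
time_s: 7.35
eef_pos: [0.5194, -0.2105, 0.1604]
tcp_rot: [-1.536, 0.387, -0.383]
ft_force: [-0.1, 0.1, -3.0]
grip_width: 0.0591
```

Request:
arm_command(targets=[{"tx":0,"ty":0,"tz":0.25,"wx":0,"wy":-0.04,"wz":0,"hand":0},{"tx":0,"ty":0,"tz":0.5,"wx":0,"wy":-0.12,"wz":0,"hand":0},{"tx":0,"ty":0,"tz":0.75,"wx":0,"wy":-0.2,"wz":0,"hand":0},{"tx":0,"ty":0,"tz":0.95,"wx":0,"wy":-0.28,"wz":0,"hand":0},{"tx":0,"ty":0,"tz":0.95,"wx":0,"wy":-0.34,"wz":0,"hand":0},{"tx":0,"ty":0,"tz":0.95,"wx":0,"wy":-0.34,"wz":0,"hand":0}])

```text
time_s: 7.95
eef_pos: [0.5861, -0.0855, 0.1602]
tcp_rot: [-1.57, -0.034, 0.039]
ft_force: [-0.4, -1.0, -3.8]
grip_width: 0.059
```

```bash
python3 - <<'E'
from h import *
s=arm.sense();print(s['time_s'],s['eef_pos'],s['ft_force'],s['grip_width'],unjig(s['eef_pos']))
go(jig(17.4,-10,100),Rt(2.75))
E
```

```text
7.95 [ 0.5861102  -0.08554983  0.16020523] [-0.35890522 -0.95408625 -3.79398816] 0.05896255315765594 [ -28.5 -107.   160.2]
t [0.306 0.401 0.647] w [-0.    -0.001 -0.002]
```

Request:
arm_command(targets=[{"tx":0.15,"ty":0,"tz":0.3,"wx":0,"wy":0,"wz":0,"hand":0},{"tx":0.27,"ty":0.1,"tz":0.6,"wx":0,"wy":0,"wz":0,"hand":0},{"tx":0.27,"ty":0.3,"tz":0.65,"wx":0,"wy":0,"wz":0,"hand":0},{"tx":0.27,"ty":0.5,"tz":0.65,"wx":0,"wy":0,"wz":0,"hand":0},{"tx":0.27,"ty":0.58,"tz":0.65,"wx":0,"wy":0,"wz":0,"hand":0},{"tx":0.27,"ty":0.58,"tz":0.65,"wx":0,"wy":0,"wz":0,"hand":0}])

```text
time_s: 8.55
eef_pos: [0.6207, 0.0119, 0.0718]
tcp_rot: [-1.571, -0.028, 0.037]
ft_force: [-0.2, 0.2, -2.6]
grip_width: 0.059
```

```bash
python3 - <<'E'
from h import *
a=shot('top','t3');b=shot('side','s3')
s=arm.sense();print(s['time_s'],s['eef_pos'],s['ft_force'],s['grip_width'],unjig(s['eef_pos']))
def c(d,x,y,w,h,k): return cv2.resize(d['pixels'][y:y+h,x:x+w,::-1],None,fx=k,fy=k,interpolation=cv2.INTER_CUBIC)
cv2.imwrite('pics/c3.png',np.hstack([c(a,180,130,100,100,4),c(b,205,110,100,100,4)]))
E
```

```text
8.65 [0.62298426 0.01179662 0.07625892] [ 0.4572893  -1.11801062 -2.24185223] 0.05910951337504589 [ 13.  -11.5  76.3]
```

View pics/c3.png

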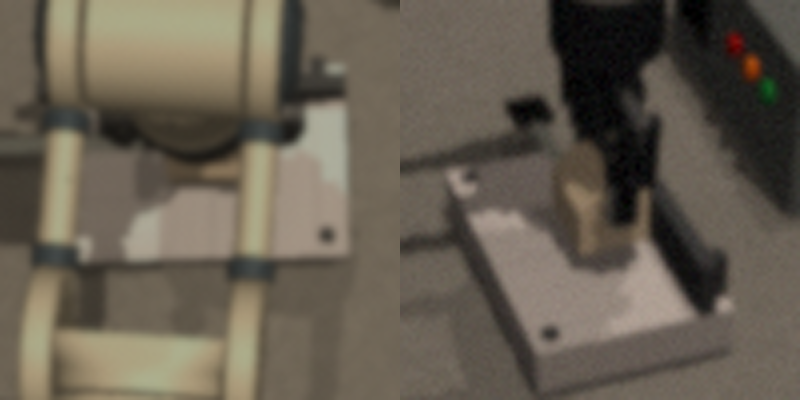

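The block hangs over the bed with its bevel facing the robot and a gap to the fence and stop. I lower it by feel.

Request:
arm_command(targets=[{"tx":0,"ty":0.05,"tz":0,"wx":0,"wy":0,"wz":0,"hand":0},{"tx":0,"ty":0.1,"tz":0,"wx":0,"wy":0,"wz":0,"hand":0},{"tx":0,"ty":0.12,"tz":0,"wx":0,"wy":0,"wz":0,"hand":0},{"tx":0,"ty":0.12,"tz":0,"wx":0,"wy":0,"wz":0,"hand":0}])

```text
time_s: 9.05
eef_pos: [0.6222, 0.0127, 0.0565]
tcp_rot: [-1.57, -0.033, 0.035]
ft_force: [0.5, 0.8, -3.7]
grip_width: 0.0592
```

Request:
arm_command(targets=[{"tx":0,"ty":0.01,"tz":0,"wx":0,"wy":0,"wz":0,"hand":0},{"tx":0,"ty":0.02,"tz":0,"wx":0,"wy":0,"wz":0,"hand":0},{"tx":0,"ty":0.02,"tz":0,"wx":0,"wy":0,"wz":0,"hand":0}])

```text
time_s: 9.35
eef_pos: [0.6229, 0.0128, 0.0547]
tcp_rot: [-1.571, -0.035, 0.034]
ft_force: [-0.7, 1.0, -1.5]
grip_width: 0.0592
```

Request:
arm_command(targets=[{"tx":0,"ty":0.01,"tz":0,"wx":0,"wy":0,"wz":0,"hand":0},{"tx":0,"ty":0.01,"tz":0,"wx":0,"wy":0,"wz":0,"hand":0},{"tx":0,"ty":0.01,"tz":0,"wx":0,"wy":0,"wz":0,"hand":0}])

```text
time_s: 9.65
eef_pos: [0.6231, 0.0128, 0.0547]
tcp_rot: [-1.571, -0.036, 0.033]
ft_force: [-3.9, -0.5, 5.9]
grip_width: 0.0591
```

Request:
arm_command(targets=[{"tx":0,"ty":-0.005,"tz":0.02,"wx":0,"wy":0,"wz":0,"hand":0},{"tx":0,"ty":-0.005,"tz":0.04,"wx":0,"wy":0,"wz":0,"hand":0},{"tx":0,"ty":-0.005,"tz":0.055,"wx":0,"wy":0,"wz":0,"hand":0},{"tx":0,"ty":-0.005,"tz":0.055,"wx":0,"wy":0,"wz":0,"hand":0}])

```text
time_s: 10.05
eef_pos: [0.6231, 0.021, 0.0546]
tcp_rot: [-1.571, -0.036, 0.033]
ft_force: [0.2, -3.0, 5.9]
grip_width: 0.0592
```

Request:
arm_command(targets=[{"tx":0,"ty":0,"tz":0.01,"wx":0,"wy":0,"wz":0,"hand":0},{"tx":0,"ty":0,"tz":0.02,"wx":0,"wy":0,"wz":0,"hand":0},{"tx":0,"ty":0,"tz":0.02,"wx":0,"wy":0,"wz":0,"hand":0}])

```text
time_s: 10.35
eef_pos: [0.623, 0.0238, 0.0547]
tcp_rot: [-1.571, -0.036, 0.033]
ft_force: [0.5, -3.3, 5.0]
grip_width: 0.0593
```

Request:
arm_command(targets=[{"tx":0,"ty":0,"tz":0.01,"wx":0,"wy":0,"wz":0,"hand":0},{"tx":0,"ty":0,"tz":0.01,"wx":0,"wy":0,"wz":0,"hand":0}])

```text
time_s: 10.55
eef_pos: [0.6229, 0.0252, 0.0546]
tcp_rot: [-1.571, -0.036, 0.033]
ft_force: [-0.3, -3.3, 5.9]
grip_width: 0.0593
```

Request:
arm_command(targets=[{"tx":0,"ty":0,"tz":0.01,"wx":0,"wy":0,"wz":0,"hand":0},{"tx":0,"ty":0,"tz":0.01,"wx":0,"wy":0,"wz":0,"hand":0}])

```text
time_s: 10.75
eef_pos: [0.6228, 0.0262, 0.0547]
tcp_rot: [-1.572, -0.036, 0.032]
ft_force: [-0.6, -6.4, 5.9]
grip_width: 0.0593
```

Request:
arm_command(targets=[{"tx":0,"ty":0,"tz":0.01,"wx":0,"wy":0,"wz":0,"hand":0},{"tx":0,"ty":0,"tz":0.01,"wx":0,"wy":0,"wz":0,"hand":0}])

```text
time_s: 10.95
eef_pos: [0.6229, 0.0263, 0.0548]
tcp_rot: [-1.575, -0.035, 0.032]
ft_force: [0.6, -9.6, 6.6]
grip_width: 0.0589
```

The block has stopped on the end stop (Fy -9.6 N, motion stopped). Now I slide it into the fence.

Request:
arm_command(targets=[{"tx":0.015,"ty":0,"tz":0,"wx":0,"wy":0,"wz":0,"hand":0},{"tx":0.03,"ty":0,"tz":0,"wx":0,"wy":0,"wz":0,"hand":0},{"tx":0.03,"ty":0,"tz":0,"wx":0,"wy":0,"wz":0,"hand":0}])

```text
time_s: 11.25
eef_pos: [0.6254, 0.0264, 0.0548]
tcp_rot: [-1.574, -0.032, 0.036]
ft_force: [-8.3, -9.7, 11.0]
grip_width: 0.0592
```

Request:
arm_command(targets=[{"tx":0.015,"ty":0,"tz":0,"wx":0,"wy":0,"wz":0,"hand":0},{"tx":0.015,"ty":0,"tz":0,"wx":0,"wy":0,"wz":0,"hand":0}])

```text
time_s: 11.45
eef_pos: [0.6276, 0.0265, 0.0548]
tcp_rot: [-1.574, -0.031, 0.036]
ft_force: [-9.4, -10.1, 10.8]
grip_width: 0.0589
```

Request:
arm_command(targets=[{"tx":0.013,"ty":0,"tz":0,"wx":0,"wy":0,"wz":0,"hand":0},{"tx":0.013,"ty":0,"tz":0,"wx":0,"wy":0,"wz":0,"hand":0}])

```text
time_s: 11.65
eef_pos: [0.6295, 0.0266, 0.0548]
tcp_rot: [-1.574, -0.031, 0.036]
ft_force: [-9.9, -10.1, 11.1]
grip_width: 0.059
```

Request:
arm_command(targets=[{"tx":0.01,"ty":0,"tz":0,"wx":0,"wy":0,"wz":0,"hand":0},{"tx":0.01,"ty":0,"tz":0,"wx":0,"wy":0,"wz":0,"hand":0}])

```text
time_s: 11.85
eef_pos: [0.6309, 0.0266, 0.0548]
tcp_rot: [-1.574, -0.031, 0.036]
ft_force: [-9.7, -10.1, 11.0]
grip_width: 0.059
```

Request:
arm_command(targets=[{"tx":0.01,"ty":0,"tz":0,"wx":0,"wy":0,"wz":0,"hand":0},{"tx":0.01,"ty":0,"tz":0,"wx":0,"wy":0,"wz":0,"hand":0}])

```text
time_s: 12.05
eef_pos: [0.6324, 0.0267, 0.0548]
tcp_rot: [-1.574, -0.031, 0.036]
ft_force: [-9.7, -9.9, 11.5]
grip_width: 0.0589
```

Request:
arm_command(targets=[{"tx":0.01,"ty":0,"tz":0,"wx":0,"wy":0,"wz":0,"hand":0},{"tx":0.01,"ty":0,"tz":0,"wx":0,"wy":0,"wz":0,"hand":0}])

```text
time_s: 12.25
eef_pos: [0.6326, 0.0267, 0.0548]
tcp_rot: [-1.575, -0.029, 0.039]
ft_force: [-16.3, -9.4, 13.7]
grip_width: 0.0593
```

Request:
arm_command(targets=[{"tx":0.01,"ty":0,"tz":0,"wx":0,"wy":0,"wz":0,"hand":0},{"tx":0.01,"ty":0,"tz":0,"wx":0,"wy":0,"wz":0,"hand":0}])

```text
time_s: 12.45
eef_pos: [0.6326, 0.0267, 0.0548]
tcp_rot: [-1.575, -0.026, 0.042]
ft_force: [-22.8, -10.5, 17.4]
grip_width: 0.0593
```

Request:
arm_command(targets=[{"tx":0,"ty":0,"tz":0,"wx":0,"wy":0,"wz":0,"hand":1},{"tx":0,"ty":0,"tz":0,"wx":0,"wy":0,"wz":0,"hand":1},{"tx":0,"ty":0,"tz":0,"wx":0,"wy":0,"wz":0,"hand":1},{"tx":0,"ty":0,"tz":0,"wx":0,"wy":0,"wz":0,"hand":1}])

```text
time_s: 12.85
eef_pos: [0.6366, 0.0296, 0.053]
tcp_rot: [-1.57, -0.035, 0.035]
ft_force: [0.2, -0.7, 0.3]
grip_width: 0.0858
```

```bash
python3 - <<'E'
from h import *
b=shot('side','s4')
s=arm.sense();print(s['time_s'],s['eef_pos'],s['ft_force'],s['grip_width'],unjig(s['eef_pos']))
cv2.imwrite('pics/c4.png',cv2.resize(b['pixels'][110:210,205:305,::-1],None,fx=6,fy=6,interpolation=cv2.INTER_CUBIC))
E
```

```text
12.9 [0.63663255 0.0295054  0.05311273] [ 0.51309941  0.32948059 -0.66873951] 0.0854901673569677 [27.5  5.5 53.1]
```

View pics/c4.png

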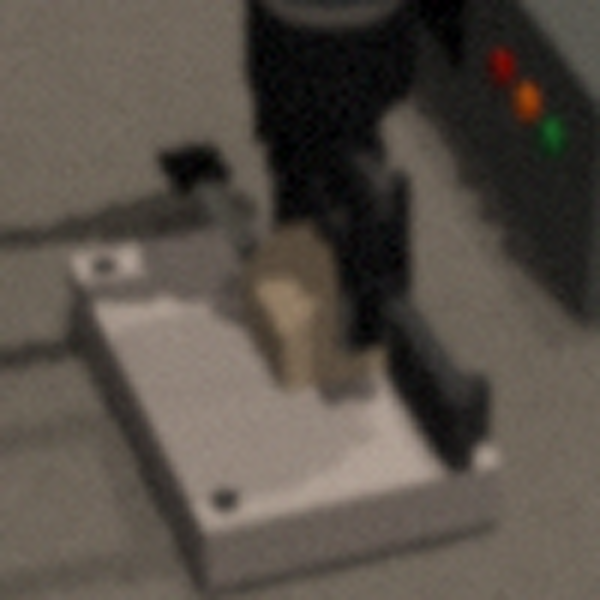

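Request:
arm_command(targets=[{"tx":0,"ty":-0.1,"tz":0,"wx":0,"wy":0,"wz":0,"hand":1},{"tx":0,"ty":-0.25,"tz":0,"wx":0,"wy":0,"wz":0,"hand":1},{"tx":0,"ty":-0.5,"tz":0,"wx":0,"wy":0,"wz":0,"hand":1},{"tx":0,"ty":-0.8,"tz":0,"wx":0,"wy":0,"wz":0,"hand":1},{"tx":-0.3,"ty":-0.8,"tz":0,"wx":0,"wy":0,"wz":0,"hand":0},{"tx":-0.6,"ty":-0.8,"tz":0,"wx":0,"wy":0,"wz":0,"hand":0},{"tx":-0.9,"ty":-0.8,"tz":0,"wx":0,"wy":0,"wz":0,"hand":0},{"tx":-0.9,"ty":-0.8,"tz":0,"wx":0,"wy":0,"wz":0,"hand":0}])

```text
time_s: 13.7
eef_pos: [0.4974, 0.0233, 0.1742]
tcp_rot: [-1.57, -0.034, 0.036]
ft_force: [-0.0, -0.1, 0.1]
grip_width: 0.0279
```

```bash
python3 - <<'E'
from h import *
a=shot('top','t5');b=shot('side','s5')
s=arm.sense();print(s['time_s'],s['eef_pos'],s['qpos'].round(2),s['grip_width'],unjig(s['eef_pos']))
go(jig(4-50,2.9,81+50),Rt(2.75,-45))
def c(d,x,y,w,h,k): return cv2.resize(d['pixels'][y:y+h,x:x+w,::-1],None,fx=k,fy=k,interpolation=cv2.INTER_CUBIC)
cv2.imwrite('pics/c5.png',np.hstack([c(a,165,138,100,90,4),c(b,205,115,100,90,4)]))
E
```

```text
13.8 [0.5015923  0.02325433 0.17524726] [-0.02 -0.18  1.59  0.    1.73 -1.64] 0.012658399225148432 [-107.7    5.7  175.2]
t [ 0.41   0.296 -0.017] w [ 0.001 -0.002 -0.498]
```

View pics/c5.png

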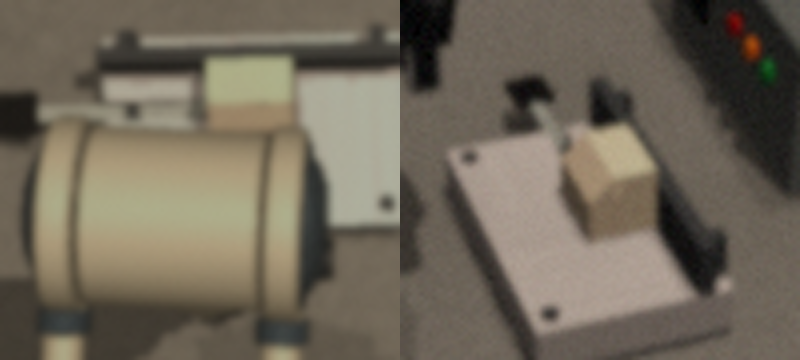

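```bash
python3 - <<'E'
from h import *
a=load('t5');b=load('s5')
for uv in[(216.5,151.8),(238.0,151.3),(216.9,163.5),(238.3,163.0)]: print(unjig(plane(a,uv,.09)))
print('pad up/latched side px',proj(b,[jig(17,167,67),jig(17,175,39)]).round(1).tolist(),'seen 237,137.5')
E
```

```text
[45.5 29.8 90. ]
[ 45.8 -30.7  90. ]
[12.2 28.9 90. ]
[ 12.5 -31.1  90. ]
pad up/latched side px [[238.2, 130.5], [237.6, 136.8]] seen 237,137.5
```

Request:
arm_command(targets=[{"tx":0,"ty":0,"tz":-0.01,"wx":0,"wy":0,"wz":-0.09,"hand":0},{"tx":0,"ty":0,"tz":-0.02,"wx":0,"wy":0,"wz":-0.18,"hand":0},{"tx":0,"ty":0,"tz":-0.02,"wx":0,"wy":0,"wz":-0.27,"hand":0},{"tx":0,"ty":0,"tz":-0.02,"wx":0,"wy":0,"wz":-0.36,"hand":0},{"tx":0,"ty":0,"tz":-0.02,"wx":0,"wy":0,"wz":-0.45,"hand":0},{"tx":0.2,"ty":0.15,"tz":-0.02,"wx":0,"wy":0,"wz":-0.5,"hand":0},{"tx":0.41,"ty":0.3,"tz":-0.02,"wx":0,"wy":0,"wz":-0.5,"hand":0},{"tx":0.41,"ty":0.3,"tz":-0.02,"wx":0,"wy":0,"wz":-0.5,"hand":0},{"tx":0.41,"ty":0.3,"tz":-0.02,"wx":0,"wy":0,"wz":-0.5,"hand":0}])

```text
time_s: 14.7
eef_pos: [0.564, 0.023, 0.1281]
tcp_rot: [-1.465, -0.643, -0.578]
ft_force: [-0.1, -0.4, 0.9]
grip_width: 0.0
```

```bash
python3 - <<'E'
from h import *
s=arm.sense();print(s['time_s'],s['eef_pos'],s['ft_force'],s['qpos'].round(2),s['grip_width'],unjig(s['eef_pos']))
print(R.from_rotvec(s['tcp_rot']).as_matrix().round(3))
go(jig(4,2.9,81),Rt(2.75,-45))
E
```

```text
14.7 [0.56395428 0.02299895 0.12806916] [-0.07358045 -0.44151975  0.92167844] [-0.07 -0.7   2.23  0.11  0.84 -1.72] 2.1889490024944755e-05 [-45.4   2.5 128.1]
[[ 0.708  0.704 -0.044]
 [ 0.031  0.031  0.999]
 [ 0.705 -0.709  0.   ]]
t [0.012 0.455 0.004] w [ 0.001 -0.002 -0.002]
```

The camera places the block's back at jig x 45.6 and its end at y of about 29.4, which matches being seated. The pad is at its latched pixel. Now I advance along the bevel normal.

Request:
arm_command(targets=[{"tx":0.01,"ty":0.15,"tz":0.0,"wx":0,"wy":0,"wz":0,"hand":0},{"tx":0.01,"ty":0.3,"tz":0.0,"wx":0,"wy":0,"wz":0,"hand":0},{"tx":0.01,"ty":0.38,"tz":0.0,"wx":0,"wy":0,"wz":0,"hand":0},{"tx":0.01,"ty":0.41,"tz":0.0,"wx":0,"wy":0,"wz":0,"hand":0},{"tx":0.01,"ty":0.41,"tz":0.0,"wx":0,"wy":0,"wz":0,"hand":0}])

```text
time_s: 15.2
eef_pos: [0.6088, 0.0248, 0.0887]
tcp_rot: [-1.464, -0.647, -0.582]
ft_force: [0.0, -0.8, 0.3]
grip_width: 0.0001
```

Request:
arm_command(targets=[{"tx":0,"ty":0.01,"tz":0.0,"wx":0,"wy":0,"wz":0,"hand":0},{"tx":0,"ty":0.02,"tz":0.0,"wx":0,"wy":0,"wz":0,"hand":0},{"tx":0,"ty":0.02,"tz":0.0,"wx":0,"wy":0,"wz":0,"hand":0}])

```text
time_s: 15.5
eef_pos: [0.6101, 0.0249, 0.0849]
tcp_rot: [-1.465, -0.646, -0.581]
ft_force: [0.2, -0.1, 0.7]
grip_width: -0.0002
```

Request:
arm_command(targets=[{"tx":0,"ty":0.01,"tz":0.0,"wx":0,"wy":0,"wz":0,"hand":0},{"tx":0,"ty":0.02,"tz":0.0,"wx":0,"wy":0,"wz":0,"hand":0},{"tx":0,"ty":0.02,"tz":0.0,"wx":0,"wy":0,"wz":0,"hand":0}])

```text
time_s: 15.8
eef_pos: [0.6121, 0.0251, 0.0816]
tcp_rot: [-1.465, -0.645, -0.58]
ft_force: [-0.9, 1.1, 0.6]
grip_width: -0.0002
```

Request:
arm_command(targets=[{"tx":0,"ty":0.01,"tz":0.0,"wx":0,"wy":0,"wz":0,"hand":0},{"tx":0,"ty":0.015,"tz":0.0,"wx":0,"wy":0,"wz":0,"hand":0},{"tx":0,"ty":0.015,"tz":0.0,"wx":0,"wy":0,"wz":0,"hand":0}])

```text
time_s: 16.1
eef_pos: [0.613, 0.0252, 0.0811]
tcp_rot: [-1.465, -0.644, -0.578]
ft_force: [-26.9, -1.8, 15.3]
grip_width: -0.0002
```

Request:
arm_command(targets=[{"tx":-0.004,"ty":-0.004,"tz":0.0,"wx":0,"wy":0,"wz":0,"hand":0},{"tx":-0.004,"ty":-0.004,"tz":0.0,"wx":0,"wy":0,"wz":0,"hand":0},{"tx":-0.004,"ty":-0.004,"tz":0.0,"wx":0,"wy":0,"wz":0,"hand":0}])

```text
time_s: 16.4
eef_pos: [0.6129, 0.0252, 0.0811]
tcp_rot: [-1.465, -0.645, -0.58]
ft_force: [-11.5, 0.1, 7.0]
grip_width: 0.0001
```

Request:
arm_command(targets=[{"tx":-0.004,"ty":0.004,"tz":0.0,"wx":0,"wy":0,"wz":0,"hand":0},{"tx":-0.004,"ty":0.004,"tz":0.0,"wx":0,"wy":0,"wz":0,"hand":0},{"tx":-0.004,"ty":0.004,"tz":0.0,"wx":0,"wy":0,"wz":0,"hand":0}])

```text
time_s: 16.7
eef_pos: [0.613, 0.0252, 0.0811]
tcp_rot: [-1.465, -0.646, -0.58]
ft_force: [-19.5, -1.3, 12.7]
grip_width: 0.0001
```

Request:
arm_command(targets=[{"tx":-0.008,"ty":0.001,"tz":0.0,"wx":0,"wy":0,"wz":0,"hand":0},{"tx":-0.015,"ty":0.002,"tz":0.0,"wx":0,"wy":0,"wz":0,"hand":0},{"tx":-0.015,"ty":0.002,"tz":0.0,"wx":0,"wy":0,"wz":0,"hand":0},{"tx":-0.015,"ty":0.002,"tz":0.0,"wx":0,"wy":0,"wz":0,"hand":0}])

```text
time_s: 17.1
eef_pos: [0.6129, 0.0252, 0.0811]
tcp_rot: [-1.464, -0.649, -0.584]
ft_force: [-10.7, -0.1, 10.6]
grip_width: -0.0001
```

Now it points along 45°, at 15 N. Raising it to about 20 N along the normal, nudging tangentially to keep the ratio.

Request:
arm_command(targets=[{"tx":-0.003,"ty":0.002,"tz":0.0,"wx":0,"wy":0,"wz":0,"hand":0},{"tx":-0.003,"ty":0.002,"tz":0.0,"wx":0,"wy":0,"wz":0,"hand":0},{"tx":-0.003,"ty":0.002,"tz":0.0,"wx":0,"wy":0,"wz":0,"hand":0}])

```text
time_s: 17.4
eef_pos: [0.6129, 0.0252, 0.0811]
tcp_rot: [-1.464, -0.65, -0.584]
ft_force: [-13.2, -0.6, 13.2]
grip_width: 0.0001
```

Request:
arm_command(targets=[{"tx":-0.001,"ty":0.001,"tz":0.0,"wx":0,"wy":0,"wz":0,"hand":0},{"tx":-0.001,"ty":0.001,"tz":0.0,"wx":0,"wy":0,"wz":0,"hand":0},{"tx":-0.001,"ty":0.001,"tz":0.0,"wx":0,"wy":0,"wz":0,"hand":0},{"tx":-0.001,"ty":0.001,"tz":0.0,"wx":0,"wy":0,"wz":0,"hand":0},{"tx":-0.001,"ty":0.001,"tz":0.0,"wx":0,"wy":0,"wz":0,"hand":0},{"tx":-0.001,"ty":0.001,"tz":0.0,"wx":0,"wy":0,"wz":0,"hand":0}])

```text
time_s: 18.0
eef_pos: [0.6129, 0.0252, 0.0811]
tcp_rot: [-1.464, -0.65, -0.584]
ft_force: [-15.0, 0.4, 14.2]
grip_width: 0.0
```

```bash
python3 - <<'E'
from h import *
a=shot('top','t6');b=shot('side','s6')
s=arm.sense();print(s['time_s'],s['eef_pos'],s['ft_force'],np.linalg.norm(s['ft_force']))
print('pad up/latched px',proj(b,[jig(17,167,67),jig(17,175,39)]).round(1).tolist())
def c(d,x,y,w,h,k): return cv2.resize(d['pixels'][y:y+h,x:x+w,::-1],None,fx=k,fy=k,interpolation=cv2.INTER_CUBIC)
cv2.imwrite('pics/c6.png',np.hstack([c(a,165,138,100,90,4),c(b,205,115,100,90,4)]))
E
```

```text
18.1 [0.61292873 0.02516347 0.08107636] [-14.30401067   0.6438295   14.30216891] 20.237867310232172
pad up/latched px [[238.2, 130.5], [237.6, 136.8]]
```

View pics/c6.png

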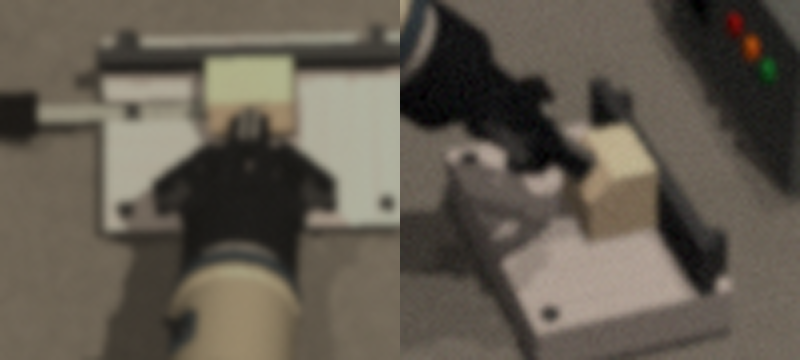

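The block is flat against the fence, with the stop bar ending at its left face at crop (205,107). The fingers press mid-bevel with a steady 20.2 N at 45°. I'm handing in.

```bash
python3 -c "from bench import hand_in; hand_in()"
```

```text
the job is handed in; nothing more can be done
```

I latched the stop lever first, then set the bevelled block on the bed, bevel away from the fence. I slid it against the raised stop and then into the fence. The job was handed in at 18.1 s with the closed fingers still pressing on the bevel.

**Last checks**
- **Push:** the last reading was 20.2 N, about 14.3 N into the fence and 14.3 N down onto the bed. The first touch on the bevel overshot to about 31 N before I eased it back.
- **Block:** just before the push, the camera put its back at jig x of about 45.6 mm (fence at 45) and its end at y of about 29.4 mm (stop at 30). The final picture shows it in the same place.
- **Lever:** just before the push, its pad was within a pixel of the latched position. In the last side view the gripper hid it, and in the last top view its bar lay unchanged against the block.
- **Other things:** I touched none of the bystanders or look-alikes, but took no final full-bench picture to confirm it.

**One disagreement:** the arm's own position reading put the block about 3 mm further towards the stop than the camera did. I took this as calibration offset, because contact with the stop was felt as a clear rise in force.

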